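Sort the culture ware into its trays

TASK

Sort the clean culture ware left about the bench into its carriers: lay the two flat flasks in the two bays of the flask tray, each flat on the floor of its bay with its neck lying in the bay's notch, put the two round dishes flat and side by side in the steel dish tray, and stand the small loose screw-cap bottle upright in the empty well of the rack that already holds one like it. Do not knock over or shove the beaker and the tube standing among them.

Things in the scene. Friction and masses are not known exactly. Their poses are not given: they have to be found in the camera images.
- flask_a_body (a point): clear flat culture flask on its broad side: body 62 long x 50 wide x 24 mm high, neck and round blue cap at one end. Point: centre of the rectangular body, 12 mm above the underside; z up, x along the flask to the cap. Body x = -31 to +31, shoulder and neck (to 26 mm wide) to +42, cap (24 mm diameter, 1.5 mm above the underside) to +59 mm. Flasks are alike; either takes either bay
- flask_b_body (a point): clear flat culture flask on its broad side: body 62 long x 50 wide x 24 mm high, neck and round blue cap at one end. Point: centre of the rectangular body, 12 mm above the underside; z up, x along the flask to the cap. Body x = -31 to +31, shoulder and neck (to 26 mm wide) to +42, cap (24 mm diameter, 1.5 mm above the underside) to +59 mm. Flasks are alike; either takes either bay
- dish_a_mid (a point): a clear round plastic dish with its lid on, 60 mm diameter, 15 mm high, lying flat on the bench. The point is its centre, 7.5 mm above the underside; z up, no marked direction. The two dishes are alike
- dish_b_mid (a point): a clear round plastic dish with its lid on, 60 mm diameter, 15 mm high, lying flat on the bench. The point is its centre, 7.5 mm above the underside; z up, no marked direction. The two dishes are alike
- bottle_mid (a point): the loose glass screw-cap bottle, upright on the bench: body 56 mm diameter up to 64 mm height, sloping shoulder, blue cap 39 mm diameter from 87 to 105 mm height. The point is on its axis 52.5 mm above the underside; z up, no marked direction
- flask_tray_lip (a point): fixed grey tray, 158 x 86 mm, two bays. Point: middle of the notched lip's top, 10 mm above the bench; z up, x out of the tray across this lip, y along it. Bay centres: x -41, y -42 and +42 mm; bays 78 (x) x 66 (y) mm, floor 4 mm above bench, rims and 18 mm mid strip 6 mm above floor. 36 mm notches in the lip at y -42, +42: flask centred in bay, its x along tray x; reversed, it rides on the back lip
- dish_tray: fixed perforated stainless steel tray, empty, 104 mm (its x) by 154 mm (its y) outside, 100 by 150 mm inside, floor 4 mm above the bench, lip 5 mm above that floor. Origin at the centre of its underside, z up. Two dishes fit side by side along y, at about y = -34 and +34 mm
- bottle_rack: fixed grey rack, two square wells side by side along its y, 80 (x) x 156 (y) mm outside; wells 72 x 72 mm inside, floor 4 mm and wall tops 30 mm above the bench. Origin: centre of its underside, z up. The well at y = -38 mm already holds a fixed bottle like the loose one (top 109 mm above the bench); the well at y = +38 mm is empty
- beaker_mid (a point): small open glass beaker, 45 mm diameter, 58 mm high, among the ware. The point is on its axis 29 mm above the bench. A bystander: it stays where it stands
- tube_mid (a point): plastic tube with blue cap standing upright on its flat base among the ware, 34 mm diameter at the cap, 112 mm high. The point is on its axis 56 mm above the bench. A bystander: it stays where it stands
Not all that is in view belongs to the job. Leave any blue look-alike of the part that bears dish_a_mid alone.

How it is judged:
At the end, for the whole second after the job is handed in: Flasks flat (0.06 rad) on the bay floors, one per bay, within 10.5 mm of its centre in x and y, 0.3 rad in line, necks in the notches; both dishes flat on the dish tray's floor inside its lip; bottle upright (0.08 rad) on the empty well's floor, within 11 mm; all released and at rest (x of flask_a_body in the frame of flask_tray_lip between -0.0515 and -0.0305 m and z of flask_a_body in the frame of flask_tray_lip between 0.003 and 0.009 m and (y of flask_a_body in the frame of flask_tray_lip between -0.0525 and -0.0315 m or y of flask_a_body in the frame of flask_tray_lip between 0.0315 and 0.0525 m) and angle between each of flask_a_body, flask_b_body, dish_a_mid, dish_b_mid's own z axis and vertical below 0.06 rad and angle between the x axis of each of flask_a_body, flask_b_body and the x axis of flask_tray_lip, either way round below 0.3 rad and x of flask_tray_lip in the frame of flask_a_body above 0.02 m and linear speed of each of flask_a, flask_b, dish_a, dish_b, bottle below 0.02 m/s and angular speed of each of flask_a, flask_b, dish_a, dish_b, bottle below 0.2 rad/s and x of flask_b_body in the frame of flask_tray_lip between -0.0515 and -0.0305 m and z of flask_b_body in the frame of flask_tray_lip between 0.003 and 0.009 m and (y of flask_b_body in the frame of flask_tray_lip between -0.0525 and -0.0315 m or y of flask_b_body in the frame of flask_tray_lip between 0.0315 and 0.0525 m) and x of flask_tray_lip in the frame of flask_b_body above 0.02 m and x of dish_a_mid in the frame of dish_tray between -0.0225 and 0.0225 m and y of dish_a_mid in the frame of dish_tray between -0.0475 and 0.0475 m and z of dish_a_mid in the frame of dish_tray between 0.0085 and 0.0145 m and x of dish_b_mid in the frame of dish_tray between -0.0225 and 0.0225 m and y of dish_b_mid in the frame of dish_tray between -0.0475 and 0.0475 m and z of dish_b_mid in the frame of dish_tray between 0.0085 and 0.0145 m and x of bottle_mid in the frame of bottle_rack between -0.011 and 0.011 m and y of bottle_mid in the frame of bottle_rack between 0.027 and 0.049 m and z of bottle_mid in the frame of bottle_rack between 0.0525 and 0.0605 m and angle between bottle_mid's own z axis and vertical below 0.08 rad); the robot touches nothing.
It fails at once if the beaker among the ware is knocked over or shoved more than 25 mm (distance of beaker_mid from where it was at the start of the episode above 0.025 m or angle between beaker_mid's own z axis and vertical above 0.4 rad).
It fails at once if the tube among the ware is knocked over or shoved more than 25 mm (distance of tube_mid from where it was at the start of the episode above 0.025 m or angle between tube_mid's own z axis and vertical above 0.4 rad).
It also fails if it takes over 128 s, if anything falls off the work surface, if the arm or the gripper's body presses on something with over 40 N, if the wrist force passes 120 N, or if a joint passes its speed limit or range.

ROBOT

A 6-joint arm with a two-finger parallel gripper is mounted at the origin on the work surface. World frame = base frame: x ahead of the robot, y to its left, z up, the work surface at z = 0. Lengths are in m, angles in rad, forces in N, time in s.
With the tool pointing down it reaches from about 0.275 to 0.825 m from the base axis. Payload 4.9 kg.
Tool frame: the origin (TCP) lies midway between the tips of the shut fingers; the grasp point (between the pads) lies 19 mm behind it (grip_point_offset is the distance from the TCP to the grasp point, in m); z points along the fingers, x is the direction in which the jaws open and shut, and the axes are right-handed (so a half turn about z gives the same grasp; the last joint's range is limited). The gripper opens to 85 mm and grips with 20 to 120 N. Pads are 22 mm wide; open, the fingers measure 114 mm over their backs; the gripper's body (76 mm by 85 mm) begins 54 mm behind the grasp point. The pads swing forward as they close: fully open they stand 13 mm farther back than shut.
Start: joints at [1.144, 0.326, -0.193, 1.052, 0, 1.437], TCP at [0.159, 0.527, 0.231] pointing down, gripper open.
Joint ranges: [-2.65, 2.65], [-0.97, 1.79], [-1.3, 1.35], [-1.93, 2.1], [-1.47, 1.37], [-3.14, 3.14]. Speed limits (rad/s): [2.57, 2.57, 3.14, 3.14, 3.14, 3.14].

INTERFACE

Orientations are given as a rotation vector (axis times angle).
In Python, from cell import * gives the robot as it stands. Calls block until the motion is done:
- movep(position, orientation): joint-space move of the TCP to a pose.
- move_l(position, velocity=0.15, rot=None, until_force=None): straight line of the TCP; rot=None keeps the orientation; velocity is the mean speed in m/s. With until_force (N) it stops when the force on the tool has changed by that much, and returns True; else False.
- set_joints(angles): joint-space move.
- let_go() and grab(newtons=None): open the fingers fully, or close them until they stop; newtons is the grip in N (None keeps the last).
- sleep(seconds).
- ik(position, orientation): joint angles nearest the present ones, or None.
- get_state(): the state.
- grab_frame(name): name is "side" or "top"; returns a dict with "img" (384x512x3 uint8, red, green, blue), "fx", "fy", "cx", "cy" (pixels), "k1" (the pictures are not rectified: a ray, as slopes to the right and down, at radius r is drawn at 1 + k1 r^2 times it, then the intrinsics apply), "cam_to_world" (4x4, takes a point from camera to world coordinates). Camera axes: x right, y down, z forward; pixel columns grow to the right and rows downward; lengths in m; the calibration is good to about 2 mm. A picture is of the moment at which its call begins. There is no depth.
A pose or a line that the arm cannot do raises MotionError and nothing moves.
- sign_off(): hands the job in, once; it reports no verdict.
Trained networks look in the newest picture that a camera, given by its name, has taken for a name from the list of things; names that differ only in an ending like _2 or _b are one class to them, and where a whole thing is asked for, a point or a joint stands for the part that bears it (a point fixed in the world has none). Each returns a list of dicts, best first, with "score" (0 to 1); they miss things now and then, are a little off and sometimes report something else, mostly with a low value. They report only what shows in the picture. A call takes as long as a camera call. They do not tell look-alikes from the thing itself.
- spot_in(camera, name): "centre" ([column, row] in pixels, amid what is visible of it).
- silhouettes(camera, name): "mask" (384x512 bool, what is visible of it) and "centre" ([column, row] in pixels, amid what is visible of it).
- tip_of(camera, name): "centre" ([column, row] in pixels: a listed point, or the origin of a listed thing).
The state is a dict: "clock": time; "q": joint angles; "joint_velocities": joint speeds; "tau": joint torques, N m; "position": TCP position; "eef_rot": TCP orientation; "contact_force": force on the tool from outside, world axes, zero at the start; "wrist_torque": the same for the moment, N m; "finger_gap": opening from 0.0 (shut) to 1.0 (fully open).
Only numpy, scipy, OpenCV 4.12 (cv2) and the standard library are available. Lean on these libraries where they do the work, as an engineer would, in place of code of your own. Each camera call takes 0.05 s, during which the arm holds its last target. There are 200 camera calls.

## Working session

There is one attempt and no reset: what is moved stays moved. The work goes in short steps, each a Python script; the robot and the scene stay as the last script left them, time stands still between calls to the robot, and variables do not carry over. Pictures are saved under pics/ and viewed, about 12 in all and at most 16, crops included, and the job is handed in when it is done.

```bash
ls; mkdir -p pics
cat > h.py <<'E'
from cell import *
import numpy as np, cv2
def save(f,name): cv2.imwrite('pics/'+name,cv2.cvtColor(f['img'],cv2.COLOR_RGB2BGR))
def ray(f,uv):
    d=np.array([(uv[0]-f['cx'])/f['fx'],(uv[1]-f['cy'])/f['fy']]); s=d.copy()
    for _ in range(20): s=d/(1+f['k1']*(s@s))
    T=np.array(f['cam_to_world']); return T[:3,3],T[:3,:3]@np.r_[s,1]
def at(f,uv,z):
    o,d=ray(f,uv); return o+d*(z-o[2])/d[2]
def proj(f,p):
    T=np.array(f['cam_to_world']); c=T[:3,:3].T@(np.array(p)-T[:3,3]); s=c[:2]/c[2]; s=s*(1+f['k1']*(s@s))
    return np.array([s[0]*f['fx']+f['cx'],s[1]*f['fy']+f['cy']])
E
python3 - <<'E'
from h import *
H=dict(flask_a_body=.012,dish_a_mid=.0075,bottle_mid=.0525,flask_tray_lip=.010,dish_tray=0.,bottle_rack=0.,beaker_mid=.029,tube_mid=.056)
for c in('top','side'):
    f=grab_frame(c); save(f,c+'0.png'); print(c,np.round(f['cam_to_world'],3).tolist(),f['fx'],f['k1'])
    for n,z in H.items():
        for r in tip_of(c,n)[:5]: print(n,round(r['score'],2),np.round(r['centre']),np.round(at(f,r['centre'],z)[:2],3))
print(get_state())
E
```

```text
pics
top [[0.01, -0.985, 0.172, 0.276], [-1.0, -0.011, -0.004, 0.012], [0.006, -0.172, -0.985, 1.297], [0.0, 0.0, 0.0, 1.0]] 460.5057031119198 -0.016660474547969147
flask_a_body 0.92 [323. 142.] [ 0.655 -0.189]
dish_a_mid 0.74 [328. 184.] [ 0.53  -0.202]
dish_a_mid 0.57 [321. 218.] [ 0.434 -0.179]
bottle_mid 0.76 [182. 134.] [0.661 0.214]
flask_tray_lip 0.77 [386. 172.] [ 0.568 -0.367]
dish_tray 0.63 [129. 190.] [0.51  0.368]
bottle_rack 0.64 [254. 148.] [0.638 0.01 ]
beaker_mid 0.77 [213. 179.] [0.538 0.126]
tube_mid 0.48 [300. 180.] [ 0.53  -0.117]
side [[0.874, -0.282, 0.397, 0.028], [-0.487, -0.494, 0.721, -0.855], [-0.007, -0.823, -0.568, 0.726], [0.0, 0.0, 0.0, 1.0]] 451.88326996999507 0.026316495397796603
flask_a_body 0.62 [337. 220.] [ 0.646 -0.192]
dish_a_mid 0.97 [222. 278.] [ 0.31  -0.224]
dish_a_mid 0.59 [262. 249.] [ 0.432 -0.187]
bottle_mid 0.65 [259. 141.] [0.645 0.193]
flask_tray_lip 0.61 [353. 280.] [ 0.55  -0.368]
dish_tray 0.81 [203. 143.] [0.529 0.356]
bottle_rack 0.86 [291. 186.] [0.641 0.004]
bottle_rack 0.15 [202. 141.] [0.529 0.369]
beaker_mid 0.72 [237. 167.] [0.534 0.13 ]
tube_mid 0.97 [282. 208.] [ 0.52 -0.13]
tube_mid 0.45 [259. 249.] [ 0.4  -0.23]
tube_mid 0.31 [337. 221.] [ 0.606 -0.237]
{'clock': 0.9, 'q': array([ 1.14377804e+00,  3.26180207e-01, -1.92585234e-01,  1.05197675e+00,
       -1.76307412e-05,  1.43660154e+00]), 'joint_velocities': array([-0.00076404,  0.00048288,  0.00080579,  0.00033012, -0.00170611,
       -0.00034553]), 'tau': array([ 1.95769935e-04, -4.43317401e+01,  2.62759155e+01,  9.48056331e-04,
       -4.66301412e-05, -9.04484210e-06]), 'position': array([0.15876746, 0.52662312, 0.23129724]), 'eef_rot': array([-2.52174985e+00, -1.87358334e+00, -8.78282491e-05]), 'contact_force': array([-0.46427434, -0.22834481, -0.091567  ]), 'wrist_torque': array([-0.00825209, -0.01214934, -0.02527949]), 'finger_gap': 1.0013017447958443}
```

Run:
```python
import cv2
a=cv2.imread('pics/top0.png'); cv2.imwrite('pics/top0c.png',cv2.resize(a[90:290,80:440],None,fx=2.2,fy=2.2,interpolation=cv2.INTER_CUBIC))
a=cv2.imread('pics/side0.png'); cv2.imwrite('pics/side0c.png',cv2.resize(a[60:360,150:450],None,fx=2,fy=2,interpolation=cv2.INTER_CUBIC))
```

```text
(no output)
```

View pics/top0c.png

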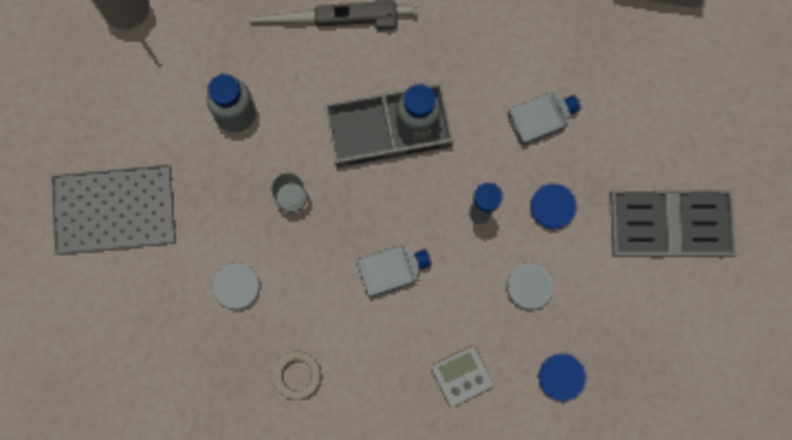

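View pics/side0c.png

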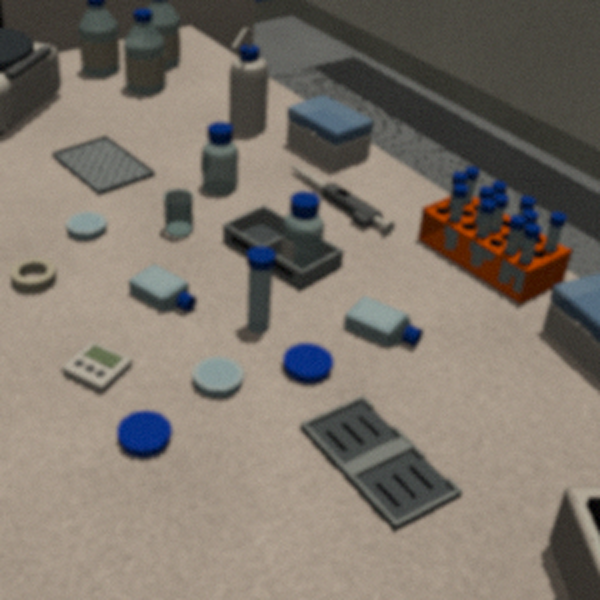

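The two clear dishes are at top px (188,220) and (321,220). The discs at (332,184) and (335,261) are the blue look-alikes, so I'll leave those. The flasks are at (259,213) and (325,143), with their caps to the right. The loose bottle is at (182,134), and the rack's left well is empty. I still need to find which flask-tray lip has the notches, and I'll fit the poses now.

```bash
cat > fit.py <<'E'
from h import *
from scipy.optimize import minimize
def box(x0,x1,y0,y1,z0,z1): return np.array([[x,y,z] for x in(x0,x1) for y in(y0,y1) for z in(z0,z1)])
def cyl(r,z0,z1,n=24):
    a=np.arange(n)*2*np.pi/n; return np.array([[r*np.cos(t),r*np.sin(t),z] for t in a for z in(z0,z1)])
xc=cyl(.012,.042,.059)[:,[2,0,1]]+[0,0,.0135]
M=dict(flask_a_body=[box(-.031,.031,-.025,.025,0,.024),box(.03,.042,-.013,.013,.002,.024),xc],
 dish_a_mid=[cyl(.03,0,.015)], bottle_mid=[cyl(.028,0,.064),np.vstack([cyl(.028,.064,.064),cyl(.0195,.087,.105)])],
 flask_tray_lip=[box(-.084,.002,-.079,.079,0,.010)], dish_tray=[box(-.052,.052,-.077,.077,0,.009)],
 bottle_rack=[box(-.04,.04,-.078,.078,0,.030),cyl(.028,.004,.068)+[0,-.038,0],np.vstack([cyl(.028,.068,.068),cyl(.0195,.091,.109)])+[0,-.038,0]],
 beaker_mid=[cyl(.0225,0,.058)], tube_mid=[cyl(.0145,0,.09),cyl(.017,.09,.112)])
S=4
def render(f,parts,p):
    m=np.zeros((384*S,512*S),np.uint8); c,s=np.cos(p[2]),np.sin(p[2]); R=np.array([[c,-s,0],[s,c,0],[0,0,1]])
    z=p[3] if len(p)>3 else 0
    for P in parts:
        q=np.array([proj(f,R@v+[p[0],p[1],z]) for v in P]); q=np.round((q+.5)*S).astype(np.int32)
        cv2.fillConvexPoly(m,cv2.convexHull(q),1)
    return m
def iou(views,parts,p):
    t=0
    for f,big in views:
        r=render(f,parts,p); t+=(r&big).sum()/max(1,(r|big).sum())
    return t/len(views)
def up(m): return cv2.resize(m.astype(np.uint8),None,fx=S,fy=S,interpolation=cv2.INTER_NEAREST)
def fit(views,name,p0,yaws=(0,),z=0):
    best=None
    for y in yaws:
        r=minimize(lambda p:-iou(views,M[name],[*p[:2],p[2]*5,z]),[p0[0],p0[1],y/5],method='Nelder-Mead',
          options=dict(initial_simplex=np.array([[p0[0],p0[1],y/5],[p0[0]+.01,p0[1],y/5],[p0[0],p0[1]+.01,y/5],[p0[0],p0[1],y/5+.05]]),maxiter=70))
        if best is None or r.fun<best.fun: best=r
    return np.array([best.x[0],best.x[1],best.x[2]*5]),-best.fun
E
python3 - <<'E'
from fit import *
top,side=grab_frame('top'),grab_frame('side'); F=dict(top=top,side=side)
G=dict(flask_a_body=[((.47,.02),(-1.3,)),((.655,-.19),(-1.3,))],dish_a_mid=[((.43,-.18),(0,)),((.43,.19),(0,))],bottle_mid=[((.65,.2),(0,))],
 flask_tray_lip=[((.56,-.368),(0,))],dish_tray=[((.515,.362),(0,.1))],bottle_rack=[((.64,.01),(-.1+np.pi,.1+np.pi,-.1,.1))],beaker_mid=[((.535,.128),(0,))],tube_mid=[((.525,-.125),(0,))])
for n,L in G.items():
    D={c:silhouettes(c,n) for c in F}
    for p0,ys in L:
        for use in (('top',),('side',),('top','side')):
            V=[]
            for c in use:
                g=up(render(F[c],M[n],[*p0,ys[0]])[::1,::1]) if 0 else render(F[c],M[n],[*p0,ys[0]])
                k=[(( g&up(d['mask'])).sum()/(g|up(d['mask'])).sum(),i) for i,d in enumerate(D[c])]
                if k and max(k)[0]>.15: V.append((F[c],up(D[c][max(k)[1]]['mask'])))
            if not V: print(n,use,'none');continue
            p,s=fit(V,n,p0,ys); print(n,use,np.round(p,4),round(s,3))
def crop(f,p,w):
    u=proj(f,p).astype(int); return cv2.resize(cv2.cvtColor(f['img'],cv2.COLOR_RGB2BGR)[u[1]-w:u[1]+w,u[0]-w:u[0]+w],(390,390),interpolation=cv2.INTER_CUBIC)
cv2.imwrite('pics/tray.png',np.hstack([crop(top,(.525,-.368,0),35),crop(side,(.525,-.368,0),45)]))
E
```

```text
flask_a_body ('top',) none
flask_a_body ('side',) none
flask_a_body ('top', 'side') none
flask_a_body ('top',) [ 0.6489 -0.1892 -1.1764] 0.92
flask_a_body ('side',) [ 0.6496 -0.1907 -1.1595] 0.935
flask_a_body ('top', 'side') [ 0.6497 -0.1901 -1.1744] 0.923
dish_a_mid ('top',) [ 0.4283 -0.179   0.1993] 0.945
dish_a_mid ('side',) [ 0.4269 -0.176   0.2267] 0.932
dish_a_mid ('top', 'side') [ 0.4275 -0.1779  0.161 ] 0.924
dish_a_mid ('top',) none
dish_a_mid ('side',) none
dish_a_mid ('top', 'side') none
bottle_mid ('top',) [ 0.6548  0.208  -0.1756] 0.942
bottle_mid ('side',) [ 0.6556  0.2099 -0.2108] 0.924
bottle_mid ('top', 'side') [ 0.655   0.2083 -0.198 ] 0.932
flask_tray_lip ('top',) [ 0.5546 -0.3648  0.0221] 0.956
flask_tray_lip ('side',) [ 0.5523 -0.3673  0.0173] 0.958
flask_tray_lip ('top', 'side') [ 0.5536 -0.3659  0.0125] 0.952
dish_tray ('top',) [0.5243 0.3625 0.1017] 0.975
dish_tray ('side',) [0.5227 0.3595 0.101 ] 0.951
dish_tray ('top', 'side') [0.5232 0.3617 0.1049] 0.961
bottle_rack ('top',) [0.6373 0.0055 0.191 ] 0.967
bottle_rack ('side',) [0.636  0.0036 0.199 ] 0.895
bottle_rack ('top', 'side') [0.6371 0.0044 0.1951] 0.929
beaker_mid ('top',) [ 0.5442  0.131  -0.135 ] 0.86
beaker_mid ('side',) [ 0.5414  0.1317 -0.1248] 0.921
beaker_mid ('top', 'side') [ 0.5421  0.1306 -0.1404] 0.883
tube_mid ('top',) [ 0.5244 -0.1141 -0.0624] 0.93
tube_mid ('side',) none
tube_mid ('top', 'side') [ 0.5244 -0.1141 -0.0624] 0.93
```

View pics/tray.png

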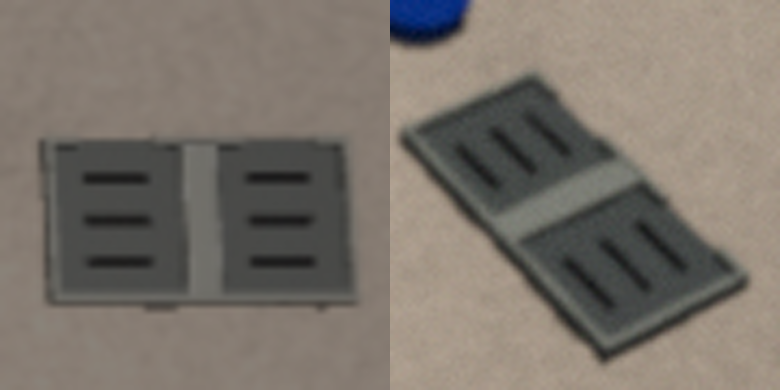

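The notches are in the far (+x) lip, which shows gaps in both bays, while the near lip is continuous. That puts tray x along world +x, with yaw about 0.015. I'll move the bottle now, and in the same step fit the flask and dish the network missed using GrabCut.

```bash
cat > act.py <<'E'
from h import *
from scipy.spatial.transform import Rotation as Ro
UP=.24
def rot(a):
    c,s=np.cos(a),np.sin(a); return Ro.from_matrix(np.array([[c,s,0],[s,-c,0],[0,0,-1.]])).as_rotvec()
def go(x,y,z,a): movep([x,y,z],rot(a))
def pick(x,y,z,a,N=40):
    let_go(); go(x,y,UP,a); move_l([x,y,z+.03],.25); hit=move_l([x,y,z],.08,until_force=15)
    grab(N); s=get_state(); print('pick hit',hit,'gap mm',round(85*s['finger_gap'],1),'z',round(s['position'][2],4))
    move_l([x,y,UP],.25); s=get_state(); print('lift gap',round(85*s['finger_gap'],1),'F',np.round(s['contact_force'],1),'t',round(s['clock'],1))
def place(x,y,z,a):
    go(x,y,UP,a); move_l([x,y,z+.02],.25); hit=move_l([x,y,z-.004],.04,until_force=4)
    s=get_state(); print('place hit',hit,'z',round(s['position'][2],4),'want',z); let_go(); sleep(.2)
    move_l([x,y,UP],.25); print('t',round(get_state()['clock'],1))
E
python3 - <<'E'
from fit import *
from act import *
top,side=grab_frame('top'),grab_frame('side'); F=[top,side]
def gc(f,n,p):
    g=render(f,M[n],p)[::S,::S]; m=np.full(g.shape,cv2.GC_BGD,np.uint8)
    m[cv2.dilate(g,np.ones((15,15)))>0]=cv2.GC_PR_BGD; m[g>0]=cv2.GC_PR_FGD
    m[cv2.erode(g,np.ones((7,7)))>0]=cv2.GC_FGD
    cv2.grabCut(f['img'],m,None,np.zeros((1,65)),np.zeros((1,65)),4,cv2.GC_INIT_WITH_MASK); return up((m&1)>0)
for n,uv,y in (('dish_a_mid',(187.5,220),0),('flask_a_body',(257,213),-1.3),('dish_a_mid',(321,220),0),('flask_a_body',(325,143),-1.17)):
    p=at(top,uv,.012); p=[p[0],p[1],y]
    for V in (F[:1],F[1:],F): 
        r,s=fit([(f,gc(f,n,p)) for f in V],n,p,(y,)); print(n,np.round(r,4),round(s,3))
pick(.655,.2085,.045,.3)
place(.6297,.0417,.049,.195)
E
```

```text
dish_a_mid [0.4231 0.1969 0.0651] 0.944
dish_a_mid [0.4209 0.1924 0.0914] 0.778
dish_a_mid [0.4225 0.196  0.0722] 0.848
flask_a_body [ 0.4426  0.0059 -1.2471] 0.92
flask_a_body [ 0.4423  0.0022 -1.3407] 0.91
flask_a_body [ 0.4422  0.0053 -1.2593] 0.896
dish_a_mid [ 0.4272 -0.1769  0.1024] 0.912
dish_a_mid [ 0.4246 -0.1805  0.0367] 0.872
dish_a_mid [ 0.4269 -0.1789 -0.0013] 0.854
flask_a_body [ 0.6471 -0.1895 -1.1632] 0.923
flask_a_body [ 0.646  -0.1932 -1.2381] 0.928
flask_a_body [ 0.6466 -0.191  -1.1711] 0.906
pick hit False gap mm 54.0 z 0.0458
lift gap 54.5 F [-0.5 -0.6 -2.1] t 6.9
place hit True z 0.0491 want 0.049
t 10.5
```

Run:
```python
from act import *
pick(.4225,.196,.001,.3,30)
place(.5196,.3955,.005,.105)
pick(.4275,-.178,.001,1.4,30)
place(.5268,.3279,.005,.105)
go(.35,.35,.24,.3)
f=grab_frame('top'); save(f,'top1.png'); g=grab_frame('side'); save(g,'side1.png')
a=cv2.imread('pics/top1.png')[90:290,80:440]; b=cv2.imread('pics/side1.png')[60:360,150:450]
cv2.imwrite('pics/m1.png',np.hstack([cv2.resize(a,(480,267)),cv2.resize(b,(300,300))[:267]]))
cv2.imwrite('pics/m1.png',cv2.resize(a,(792,440),interpolation=cv2.INTER_CUBIC))
```

```text
pick hit False gap mm 58.4 z 0.0019
lift gap 57.9 F [-0.4  0.9 -1.9] t 14.7
place hit True z 0.0048 want 0.005
t 18.8
pick hit False gap mm 58.2 z 0.0018
lift gap 58.4 F [ 0.4 -0.7 -0.8] t 24.1
place hit True z 0.0048 want 0.005
t 29.2
```

View pics/m1.png

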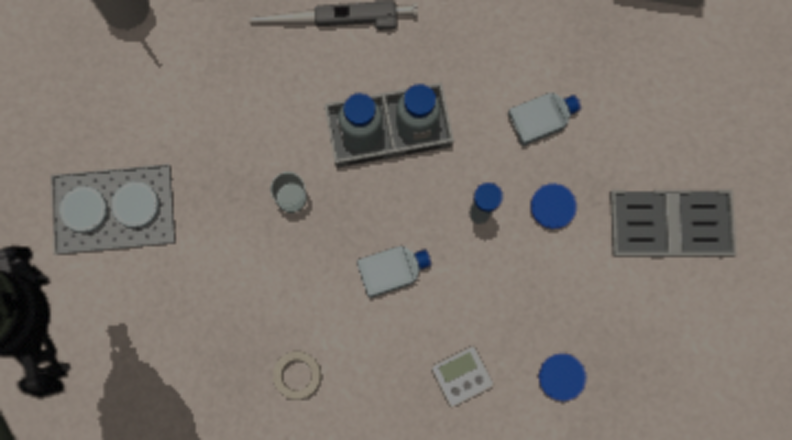

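The bottle stands in the empty well and both dishes lie inside the steel tray at crop (83,210) and (135,205). The beaker, tube and blue discs haven't moved. Next are the flasks.

Run:
```python
from act import *
L=np.array([.5536,-.3659]); t=.018
R=np.array([[np.cos(t),-np.sin(t)],[np.sin(t),np.cos(t)]])
for (x,y,w),b in (((.649,-.190,-1.174),-.045),((.4424,.005,-1.265),.045)):
    pick(x,y,.008,w+np.pi/2,40)
    px,py=L+R@[-.041,b]; print(px,py); place(px,py,.012,t+np.pi/2)
go(.35,.35,.24,.3)
f=grab_frame('top'); save(f,'top2.png'); g=grab_frame('side'); save(g,'side2.png')
def crop(n,f,p,w):
    u=proj(f,p).astype(int); return cv2.resize(cv2.imread(n)[max(0,u[1]-w):u[1]+w,u[0]-w:u[0]+w],(390,390),interpolation=cv2.INTER_CUBIC)
cv2.imwrite('pics/m2.png',np.hstack([crop('pics/top2.png',f,(.53,-.366,0),40),crop('pics/side2.png',g,(.53,-.366,0),50)]))
cv2.imwrite('pics/m3.png',np.hstack([crop('pics/side2.png',g,(.53,.36,0),50),crop('pics/side2.png',g,(.6,.03,0.03),70)]))
```

```text
pick hit False gap mm 48.8 z 0.0087
lift gap 49.0 F [-0.5  0.2 -0.5] t 35.5
0.5134165980813765 -0.41163067034547346
place hit True z 0.0122 want 0.012
t 40.1
pick hit False gap mm 49.0 z 0.0087
lift gap 48.7 F [ 0.2  0.8 -0.9] t 45.0
0.5117966855599594 -0.32164524995181776
place hit True z 0.012 want 0.012
t 49.8
```

View pics/m2.png

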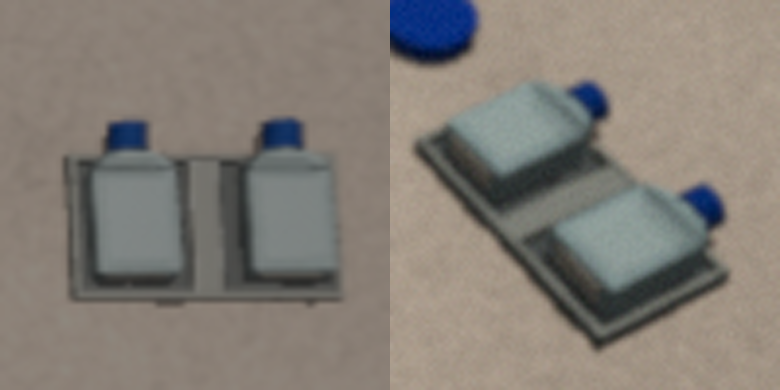

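View pics/m3.png

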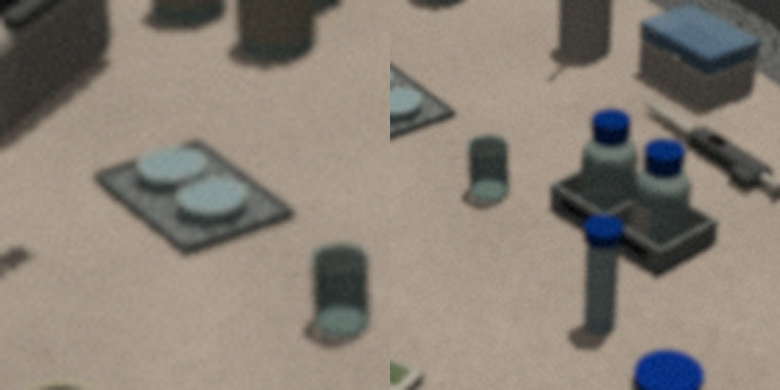

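Both flasks lie in the bays with necks in the notches. The right one looks close to the outer rim, though that may be parallax, so I'll check it numerically.

Run:
```python
from fit import *
top,side=grab_frame('top'),grab_frame('side'); F=dict(top=top,side=side)
L=np.array([.5536,-.3659]); t=.018; R=np.array([[np.cos(t),-np.sin(t)],[np.sin(t),np.cos(t)]])
def chk(n,p0,z,O=L,R=R,t=t):
  for c in F:
    for d in silhouettes(c,n):
        m=up(d['mask']); g=render(F[c],M[n],[*p0,z])
        if (g&m).sum()/(g|m).sum()<.4: continue
        r,s=fit([(F[c],m)],n,p0[:2],(p0[2],),z); print(n,c,'local',np.round(R.T@(r[:2]-O),4),'yaw',round(r[2]-t,3),round(s,3))
chk('flask_a_body',[.5134,-.4116,t],.004); chk('flask_a_body',[.5118,-.3216,t],.004)
def fr(x,y,a): return np.array([x,y]),np.array([[np.cos(a),-np.sin(a)],[np.sin(a),np.cos(a)]]),a
chk('bottle_mid',[.6297,.0417,0],.004,*fr(.6371,.0044,.195))
for p in((.5196,.3955,0),(.5268,.3279,0)): chk('dish_a_mid',p,.004,*fr(.5232,.3617,.105))
chk('beaker_mid',[.542,.131,0],0,*fr(0,0,0)); chk('tube_mid',[.5244,-.1141,0],0,*fr(0,0,0))
```

```text
flask_a_body top local [-0.0394 -0.0439] yaw -0.007 0.89
flask_a_body side local [-0.0408 -0.0457] yaw -0.009 0.899
bottle_mid top local [0.0021 0.0368] yaw -0.085 0.915
bottle_mid side local [0.0062 0.0449] yaw -0.351 0.831
dish_a_mid side local [ 0.0029 -0.0286] yaw 0.015 0.875
beaker_mid side local [0.5423 0.1337] yaw -0.096 0.871
tube_mid top local [ 0.5244 -0.1145] yaw 0.223 0.855
tube_mid side local [ 0.5232 -0.1134] yaw 0.105 0.86
```

```bash
python3 -c "
from cell import *
print(get_state()['clock']); sign_off()"
```

```text
53.15
the job is handed in; nothing more can be done
```

All five pieces are in their carriers and the job was handed in at about 53 s of the 128 s. The robot was parked clear, and `sign_off()` gave no verdict.

**What I did:** I moved the bottle to the empty well first, then the two clear dishes to the steel tray, then the two flasks to the bays with caps toward the notched far lip. The blue look-alike discs were left alone. Every set-down made contact within 0.3 mm of the expected height.

**Last checks:**

| Item | Measured position (carrier's own frame) | Allowed |
|---|---|---|
| Flask in the bay at y -42 mm | x about -40 mm, y about -45 mm, under 0.01 rad out of line | x -51.5 to -30.5, y -52.5 to -31.5 mm |
| Flask in the bay at y +42 mm | not found by the network; the picture puts it about 90 mm from the other (y about +45 mm), neck in its notch | y 31.5 to 52.5 mm |
| Bottle, top camera | x 2, y 37 mm | x ±11, y 27 to 49 mm |
| Bottle, side camera (weaker fit, partly hidden) | x 6, y 45 mm | same |
| One dish, side camera | x 3, y -29 mm | x ±22.5, y ±47.5 mm |
| Other dish | not found by the network; the pictures show it flat inside the lip | x ±22.5, y ±47.5 mm |

- **Bystanders:** the beaker and tube were within about 3 mm of where they started and still upright.
- **Disagreement:** the two cameras differ by up to 8 mm on the bottle, but both readings are inside its tolerance.

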